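Push the flopped chopping boards back in their rack

TASK

Both chopping boards have flopped forward in the drying rack. Gently push each one with the fingertips, up past upright, so that it leans back on the rear rail with its foot still in the groove of its own bay. Do not lift or pull the boards out of the rack, and leave the things around it as they are.

Things in the scene. Friction and masses are not known exactly. Their poses are not given: they have to be found in the camera images.
- rack: board rack fixed to the worktop: bamboo base, steel hoops, 350 mm long (y), 170 mm deep (x). Origin on the worktop under the middle of the foot groove; x to the rack's rear (away from the robot), y to its left along the groove, z up. Groove 24 mm wide, floor at z 8 mm, lips to z 26 mm. Two bays, middles at y +87 and -87 mm, a 12 mm block between. Hoop posts at y -172, 0, +172 mm
- front_rail (a point): middle of the front rail's axis; steel bar 8 mm thick along the rack's y, 75 mm in front of the groove's middle, 108 mm above the worktop
- rear_rail (a point): middle of the rear rail's axis; steel bar 8 mm thick along the rack's y, 50 mm behind the groove's middle, 148 mm above the worktop. A board pushed past upright falls onto it by itself and rests leaning back 13 to 20 degrees
- wood_board: brown wooden chopping board with two dark strips and a black hanging hole, 200 x 150 x 14 mm, about 0.3 kg, loose, in the left or right bay. Origin: middle of its foot end face; z up the board, y across it, x through its thickness, rearward. It starts leaning 35 degrees forward on the front rail, its upper edge 0.11 m in front of the groove and 0.17 m above the worktop
- wood_board_top (a point): middle of the wooden board's upper end edge, 200 mm up the board from its foot; when upright it is 0.21 m above the worktop
- white_board: white plastic chopping board with four green corners and a black hanging hole, 200 x 150 x 14 mm, about 0.3 kg, loose, in the left or right bay. Origin: middle of its foot end face; z up the board, y across it, x through its thickness, rearward. It starts leaning 35 degrees forward on the front rail, its upper edge 0.11 m in front of the groove and 0.17 m above the worktop
- white_board_top (a point): middle of the white board's upper end edge, 200 mm up the board from its foot; when upright it is 0.21 m above the worktop
- mug: bystander: mug, white below and blue above, 82 mm across, 91 mm tall, loose; origin at its underside
- jar: bystander: jar of red jam with a white lid, 72 mm across, 102 mm tall, loose; origin under its middle
- apple: bystander: green apple, 75 mm across, 68 mm tall, loose; origin at its underside
- lemon: bystander: yellow lemon, 83 x 58 x 58 mm, loose; origin at its underside
- tin: bystander: food tin with a red, white and blue wrapper, 75 mm across, 110 mm tall, loose; origin under its middle

How it is judged:
By the outcome, as a careful person would: the job done as asked, in the order asked, and still so for the second after the job is handed in, with the robot touching nothing.
It also fails if it takes over 48 s, if anything falls off the work surface, if the arm or the gripper's body presses on something with over 40 N, if the wrist force passes 120 N, or if a joint passes its speed limit or range.

ROBOT

A 6-joint arm with a two-finger parallel gripper is mounted at the origin on a cart in front of the work surface, level with it; the furniture and walls round the work are solid. World frame = base frame: x ahead of the robot, y to its left, z up, the work surface at z = 0. Lengths are in mm, angles in degrees, forces in N, time in s.
With the tool pointing down it reaches from about 300 to 850 mm from the base axis. Payload 4.2 kg.
Tool frame: the origin (TCP) lies midway between the tips of the shut fingers; the grasp point (between the pads) lies 19 mm behind it; z points along the fingers, y is the line along which they close (so a half turn about z gives the same grasp; the last joint's range is limited). The gripper opens to 91 mm and grips with 3 to 60 N. Pads are 32 mm wide; open, the fingers measure 118 mm over their backs; the gripper's body (76 mm by 178 mm) begins 60 mm behind the grasp point.
Start: joints at [-65.317, 18.312, 89.639, -0, 72.044, -1.146], TCP at [250.525, -517.572, 213.976] pointing down, gripper open.
Joint ranges: [-177.97, 177.97], [-48.28, 115.42], [12.27, 149.76], [-77.06, 257.06], [2.81, 150.46], [-146.56, 146.56]. Speed limits (degrees/s): [147.25, 147.25, 180, 180, 180, 180].

INTERFACE

Orientations are given as [roll, pitch, yaw] about the fixed x, y, z axes, in that order (R = Rz(yaw) Ry(pitch) Rx(roll)).
In Python, from workcell import env gives the robot as it stands.
- The arm moves only by the tool drive_effector, called after "Request:" as name([rows], argument=value, ...), one row to a line, values as JSON. Schema: {"type":"object","properties":{"moves":{"type":"array","items":{"type":"object","properties":{"dx":{"type":"number"},"dy":{"type":"number"},"dz":{"type":"number"},"ax":{"type":"number"},"ay":{"type":"number"},"az":{"type":"number"}},"additionalProperties":false},"minItems":1,"maxItems":8},"finger_gap":{"type":"number"},"force":{"type":"number"},"only":{"type":"string"},"quiet":{"type":"boolean"},"lines":{"type":"string"}},"required":["moves"],"additionalProperties":false}. moves is a list of rows, 1 to 8 of them, each an object with the fields dx, dy, dz (the shift in mm), ax, ay, az (a rotation vector in degrees); a field left out counts as zero; each row shifts and turns the commanded pose from where the row before left it, along the tool's axes as they then stand; what a row does not reach is not made up. A row lasts 1/10 s, in which the tool goes at most 50 mm and 8.59 degrees, less where a joint would pass 70% of its speed; a pose out of reach is approached as far as the arm can. finger_gap is the finger opening in mm, set as the call begins (left out keeps the last). The fingers move at their own pace and stop on an object; force is the grip in N (left out, the last holds). Time passes only in rows, so rows that do not move let the fingers close. The tool returns the time, the measured TCP pose, the force, the opening and the grip force at its end. only (a regular expression) keeps the lines of the reply that match it, lines (a string "A,B") keeps lines A to B, and quiet returns only ok. Input that does not fit is refused with a message, and nothing moves.
- env.state(): the state, without advancing time (a new reading comes with each control period).
- env.grab_frame(name): name is "side" or "top" or "wrist"; returns the picture (400x640x3 uint8, blue, green, red); there is no depth.
- env.camera_model(name): a dict with "fx", "fy", "cx", "cy" (pixels), "D" ([k1, k2, p1, p2, k3] as OpenCV has them; the pictures are not rectified), "T" (4x4, takes a point from camera to world coordinates). Camera axes: x right, y up, looking along -z (the intrinsics and any distortion apply to the point x, -y, -z); pixel columns grow to the right and rows downward; lengths in mm; the calibration is good to about 2 mm. A picture is of the moment at which its call begins: read the wrist's pose just before it. camera_model takes no time and is no camera call; for the wrist camera it gives the pose at the moment of the call.
- env.job_done(): hands the job in; it is judged then, once.
The state is a dict: "time_s": time; "qpos": joint angles; "qvel": joint speeds; "effort": joint torques, N m; "ee_pos": TCP position; "ee_rot": TCP orientation; "force": force on the tool from outside, world axes, zero at the start; "torque": the same for the moment, N m; "gripper_width": finger opening in mm; "gripper_force": force on a finger pad.
Only numpy, scipy, OpenCV 4.12 (cv2) and the standard library are available. Lean on these libraries where they do the work, as an engineer would, in place of code of your own. Each camera call takes 0.05 s, during which the arm holds its last target. There are 200 camera calls.

## Working session

There is one attempt and no reset: what is moved stays moved. The work goes in short steps, Python scripts to look and compute and a tool call to move; the robot and the scene stay as the last step left them, time stands still between calls to the robot, and variables do not carry over. Pictures are saved under pics/ and viewed, at most 10 in all, crops included, and the job is handed in when it is done.

```bash
ls; mkdir -p pics; python3 - <<'E'
from workcell import env
import cv2,numpy as np
s=env.state();print(s['time_s'],s['ee_pos'],s['ee_rot'])
for n in("side","top"):
    cv2.imwrite(f"pics/{n}0.png",env.grab_frame(n));c=env.camera_model(n);print(n,c['fx'],np.round(c['T'],3).tolist(),c['D'])
E
```

```text
pics
workcell.py
0.0 [ 250.29116422 -517.11231096  213.12632537] [-1.79900472e+02 -7.25628559e-04  2.58284444e+01]
side 388.02133292100467 [[0.927, -0.292, 0.236, 896.273], [0.375, 0.694, -0.615, -681.466], [0.015, 0.658, 0.752, 1053.621], [0.0, 0.0, 0.0, 1.0]] [0.0078381 0.        0.        0.        0.       ]
top 401.83709932043155 [[0.028, 0.997, -0.077, 526.42], [-1.0, 0.027, -0.015, 59.434], [-0.013, 0.078, 0.997, 1194.438], [0.0, 0.0, 0.0, 1.0]] [-0.07559776  0.          0.          0.          0.        ]
```

View pics/side0.png

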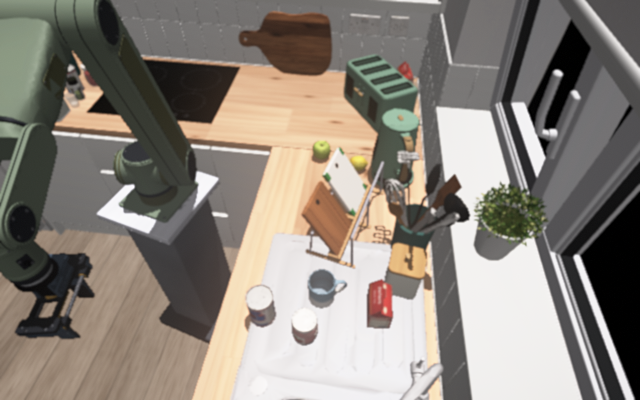

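View pics/top0.png

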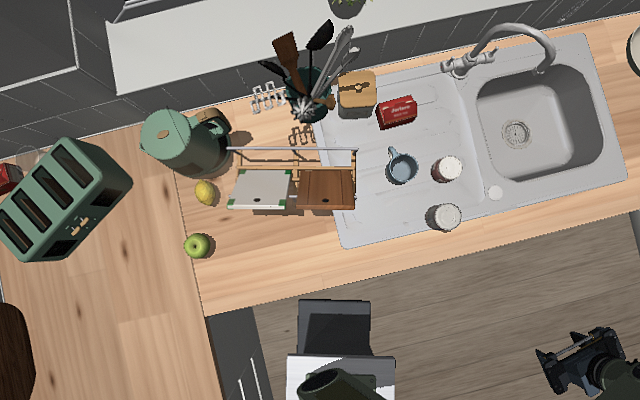

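The overview shows wood in the right bay at top-view (325,188) and white in the left at (262,188). The apple is at (197,245), lemon (206,192), mug (401,168), and jar and tin near (446,168) and (444,217). Next I'll segment the boards.

```bash
cat > h.py <<'E'
import cv2,numpy as np
from workcell import env
def ray(n,px,c=None):
    c=c or env.camera_model(n)
    K=np.array([[c['fx'],0,c['cx']],[0,c['fy'],c['cy']],[0,0,1]])
    u=cv2.undistortPoints(np.array([[px]],float),K,np.array(c['D'],float))[0,0]
    T=np.array(c['T']);return T[:3,3],T[:3,:3]@np.array([u[0],-u[1],-1])
def onz(n,px,z):
    o,d=ray(n,px);return o+d*(z-o[2])/d[2]
def proj(n,P):
    c=env.camera_model(n);T=np.array(c['T']);p=T[:3,:3].T@(np.array(P,float)-T[:3,3])
    K=np.array([[c['fx'],0,c['cx']],[0,c['fy'],c['cy']],[0,0,1]])
    return cv2.projectPoints(np.array([[p[0],-p[1],-p[2]]]),np.zeros(3),np.zeros(3),K,np.array(c['D'],float))[0].ravel()
def tri(a,pa,b,pb):
    o1,d1=ray(a,pa);o2,d2=ray(b,pb)
    t=np.linalg.lstsq(np.c_[d1,-d2],o2-o1,rcond=None)[0]
    p,q=o1+d1*t[0],o2+d2*t[1];return (p+q)/2,np.linalg.norm(p-q)
E
python3 - <<'E'
import cv2,numpy as np
t=cv2.imread('pics/top0.png');s=cv2.imread('pics/side0.png')
a=cv2.resize(t[130:270,170:370],(800,560),interpolation=cv2.INTER_CUBIC);cv2.imwrite('pics/topc.png',a)
b=cv2.resize(s[130:290,280:440],(600,600),interpolation=cv2.INTER_CUBIC);cv2.imwrite('pics/sidec.png',b)
E
```

```text
(no output)
```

View pics/topc.png

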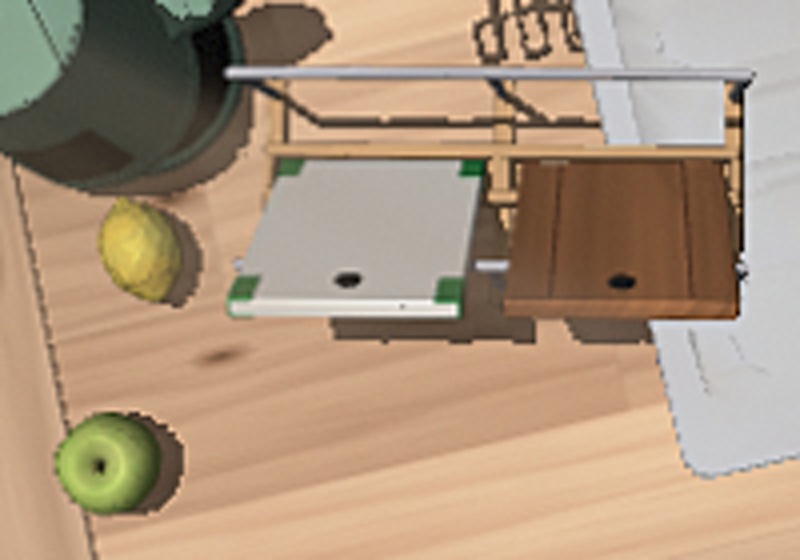

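View pics/sidec.png

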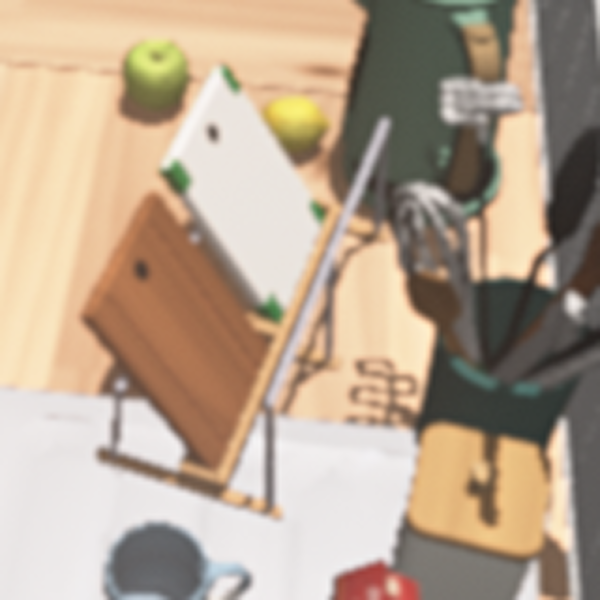

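The crops show the white upper end edge at top crop (232..460, ~308) and the wood at (505..740, ~309). The rear rail runs from (230,72) to (752,76), and the kettle sits behind the rack's left end. Converting these to world coordinates.

```bash
python3 - <<'E'
from h import *
f=lambda u,v:(170+u/4,130+v/4); g=lambda u,v:(280+u/3.75,130+v/3.75)
for k,p,z in[("railL",(230,72),148),("railR",(752,76),148),("wh L",(232,308),172),("wh R",(459,311),172),("wd L",(505,306),172),("wd R",(739,311),172),("front railL",(238,265),108),("frR",(744,270),108),("whhole",(347,280),158),("wdhole",(622,282),158),("apple",(108,463),34),("lemon",(140,250),29)]:
    print(k,onz("top",f(*p),z).round(1))
for k,a,b in[("rail L",(230,72),(386,122)),("railR",(752,76),(270,402)),("wh hole",(347,280),(212,132)),("wd hole",(622,282),(141,270)),("whTopR",(459,303),(178,163)),("wdTopR",(740,303),(85,315)),("wdTopL",(506,300),(153,195)),]:
    print(k,tri("top",f(*a),"side",g(*b)))
for k,p in[("mug",(401,168)),("jar/tin",(446,168)),("tin",(444,217))]: print(k,onz("top",p,95).round())
E
```

```text
railL [730.8 321.1 148. ]
railR [736.4 -25.  148. ]
wh L [572.9 306.6 172. ]
wh R [575.  160.6 172. ]
wd L [579.  131.3 172. ]
wd R [579.9 -17.7 172. ]
front railL [605.3 319.3 108. ]
frR [611.1 -25.4 108. ]
whhole [593.8 235.5 158. ]
wdhole [597.3  57.1 158. ]
apple [464.  426.2  34. ]
lemon [620.1 411.5  29. ]
rail L (array([733.1417967 , 322.532664  , 146.38386757]), np.float64(4.396003106644871))
railR (array([738.71194898, -23.68418364, 149.87196854]), np.float64(5.782185499197342))
wh hole (array([594.98443639, 236.0514204 , 158.19201463]), np.float64(2.6676556463578467))
wd hole (array([598.85055415,  57.87435002, 157.76323287]), np.float64(3.3776990937295053))
whTopR (array([585.18648432, 162.46337507, 181.01249414]), np.float64(12.189100875944558))
wdTopR (array([584.46461811, -17.9847588 , 177.21360603]), np.float64(0.4667301777327053))
wdTopL (array([582.32883949, 130.56472216, 171.46714429]), np.float64(1.236270248030566))
mug [ 697. -149.   95.]
jar/tin [ 701. -275.   95.]
tin [ 565. -269.   95.]
```

Geometry agrees with the sizes given: rack yaw is about +0.9°, groove middle about (684,148), bays at y≈235 and 61. My plan is to hold the fingers straight down, spread apart, in front of each board's upper edge. I'll push rearward while rising along the arc. First I'll align yaw and move to staging.

Request:
drive_effector([
  {"dz":-13,"az":8.3},
  {"dz":-13,"az":8.3},
  {"dz":-13,"az":8.3},
  {},
], finger_gap=60)

```text
time_s: 0.5
ee_pos: [250.9, -518.3, 254.3]
ee_rot: [179.8, -0.1, 0.9]
force: [-0.2, 0.6, 0.2]
gripper_width: 62.2
gripper_force: 0.0
```

Request:
drive_effector([
  {"dx":20,"dy":-40},
  {"dx":20,"dy":-40},
  {"dx":20,"dy":-40},
  {"dx":20,"dy":-40},
  {"dx":20,"dy":-40},
  {"dx":20,"dy":-40},
  {"dx":20,"dy":-40},
  {"dx":20,"dy":-40},
])

```text
time_s: 1.3
ee_pos: [405.3, -193.1, 252.1]
ee_rot: [-180.0, 0.1, 1.1]
force: [0.7, -0.6, 0.9]
gripper_width: 59.7
gripper_force: 0.0
```

Request:
drive_effector([
  {"dx":15,"dy":-36},
  {"dx":15,"dy":-36},
  {"dx":15,"dy":-36},
  {"dx":15,"dy":-36},
  {"dx":15,"dy":-36},
  {"dx":15,"dy":-36},
  {"dx":13,"dy":-36},
  {},
])

```text
time_s: 2.1
ee_pos: [504.9, 62.2, 251.6]
ee_rot: [-179.9, 0.1, 1.4]
force: [-1.0, -0.6, -0.1]
gripper_width: 60.0
gripper_force: 0.0
```

Request:
drive_effector([
  {"dz":30},
  {"dz":30},
  {"dz":30},
  {"dz":20},
  {},
  {},
])

```text
time_s: 2.7
ee_pos: [504.0, 58.1, 142.9]
ee_rot: [180.0, 0.0, 1.0]
force: [0.4, -0.7, 0.0]
gripper_width: 59.9
gripper_force: 0.0
```

```bash
python3 - <<'E'
from h import *
s=env.grab_frame("side");cv2.imwrite('pics/s2.png',cv2.resize(s[90:330,160:440],(700,600),interpolation=cv2.INTER_CUBIC));print(env.state()['ee_pos'])
E
```

```text
[504.72648364  58.23958072 143.7262759 ]
```

View pics/s2.png

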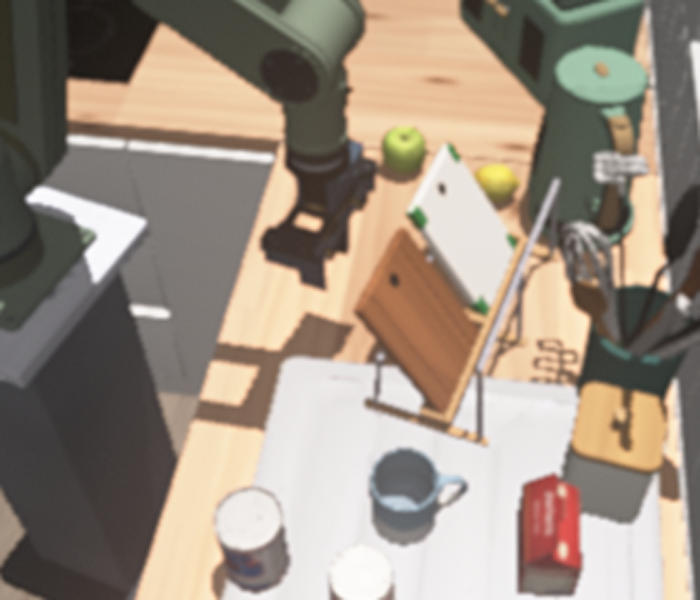

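The side view shows the gripper in front of the wood board, fingers at crop (320,270) and clear of everything. The board's upper edge is at (360..400, 230..310). Approaching, then pushing gently.

Request:
drive_effector([
  {"dx":12},
  {"dx":12},
  {"dx":8},
  {"dx":5},
  {"dx":5},
  {"dx":5},
  {"dx":5,"dz":-1},
  {"dx":5,"dz":-1},
])

```text
time_s: 3.55
ee_pos: [560.5, 59.6, 145.0]
ee_rot: [180.0, 0.1, 0.9]
force: [-3.5, -0.5, 1.5]
gripper_width: 60.0
gripper_force: 1.4
```

Request:
drive_effector([
  {"dx":6,"dz":-2},
  {"dx":6,"dz":-2},
  {"dx":6,"dz":-2},
  {"dx":6,"dz":-2},
  {"dx":6,"dz":-2},
  {"dx":6,"dz":-2},
  {},
])

```text
time_s: 4.25
ee_pos: [598.5, 60.1, 157.1]
ee_rot: [180.0, -0.1, 0.9]
force: [-0.7, -0.3, -0.7]
gripper_width: 59.9
gripper_force: 0.3
```

Request:
drive_effector([
  {"dx":6,"dz":-2},
  {"dx":6,"dz":-2},
  {"dx":6,"dz":-2},
  {"dx":6,"dz":-1},
  {"dx":6,"dz":-1},
  {"dx":6,"dz":-1},
  {},
])

```text
time_s: 4.95
ee_pos: [634.3, 60.7, 166.0]
ee_rot: [180.0, -0.1, 0.9]
force: [-0.7, 0.6, -0.2]
gripper_width: 60.1
gripper_force: 0.0
```

```bash
python3 - <<'E'
from h import *
s=env.grab_frame("side");cv2.imwrite('pics/s3.png',cv2.resize(s[90:330,160:440],(700,600),interpolation=cv2.INTER_CUBIC))
E
```

```text
(no output)
```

View pics/s3.png

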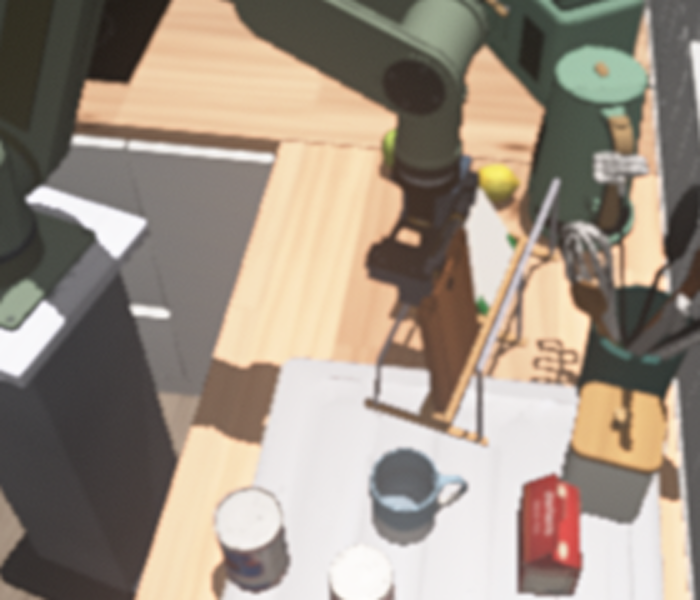

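The board is now nearly upright at crop (455,320), with its foot in the groove at (440,405) and the fingers in front. Carrying on past upright.

Request:
drive_effector([
  {"dx":5,"dz":-1},
  {"dx":5,"dz":-1},
  {"dx":5},
  {"dx":5},
  {"dx":5},
  {"dx":5},
  {"dx":5},
  {"dx":5},
])

```text
time_s: 5.8
ee_pos: [673.6, 61.4, 167.9]
ee_rot: [180.0, 0.0, 0.9]
force: [-0.5, 0.2, 0.3]
gripper_width: 60.1
gripper_force: 0.1
```

Request:
drive_effector([
  {"dx":3},
  {"dx":3},
  {"dx":3},
  {},
  {},
  {},
  {},
  {},
])

```text
time_s: 6.6
ee_pos: [682.1, 61.5, 168.0]
ee_rot: [180.0, -0.0, 0.9]
force: [-0.8, 0.5, -1.0]
gripper_width: 59.8
gripper_force: 0.0
```

```bash
python3 - <<'E'
from h import *
s=env.grab_frame("side");cv2.imwrite('pics/s4.png',cv2.resize(s[90:330,160:440],(700,600),interpolation=cv2.INTER_CUBIC))
E
```

```text
(no output)
```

View pics/s4.png

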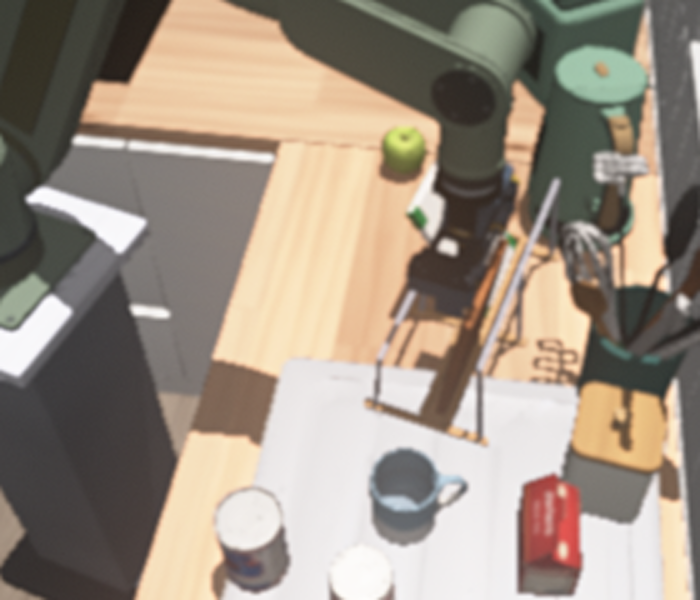

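The wood board has tipped back behind the fingers toward the rear rail, crop (470,350), with its foot still at (440,410). Backing out, then shifting in front of the white board. I'll set it 20 mm to the right of the bay middle to keep clear of the kettle.

Request:
drive_effector([
  {"dx":-10},
  {"dx":-25},
  {"dx":-30},
  {"dx":-30},
  {"dx":-30},
  {"dx":-30},
  {"dx":-17},
  {},
])

```text
time_s: 7.45
ee_pos: [507.4, 58.6, 168.3]
ee_rot: [180.0, 0.1, 0.9]
force: [1.0, -0.0, 0.2]
gripper_width: 60.0
gripper_force: 0.0
```

Request:
drive_effector([
  {"dy":-30},
  {"dy":-32},
  {"dy":-32},
  {"dy":-32},
  {"dy":-27},
  {"dz":12},
  {"dz":13},
  {},
])

```text
time_s: 8.25
ee_pos: [506.8, 210.8, 140.7]
ee_rot: [179.9, 0.2, 0.9]
force: [-0.4, 0.3, -0.2]
gripper_width: 60.4
gripper_force: 0.0
```

```bash
python3 - <<'E'
from h import *
t=env.grab_frame("side");u=env.grab_frame("top")
cv2.imwrite('pics/s5.png',np.hstack([cv2.resize(t[110:290,270:430],(400,450)),cv2.resize(u[130:310,170:370],(400,450))]))
E
```

```text
(no output)
```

View pics/s5.png

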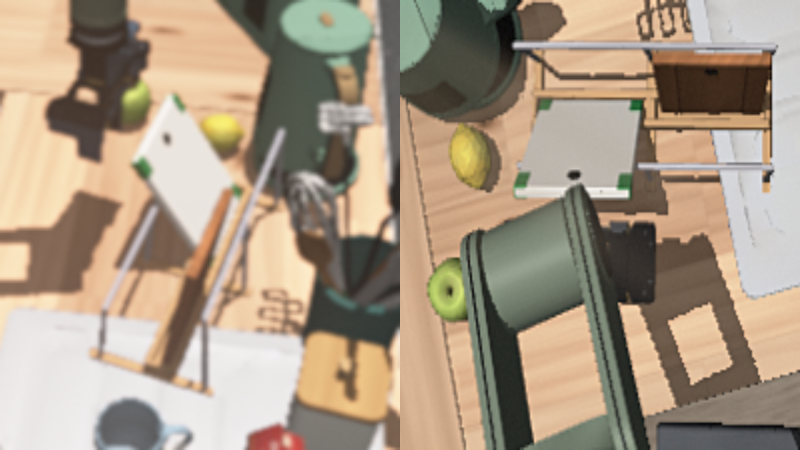

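The wood board now leans on the rear rail, its top edge along the rail at right-panel (712,58) and its foot in the groove. The white board is undisturbed with the gripper in front of it. Same push again.

Request:
drive_effector([
  {"dx":12},
  {"dx":12},
  {"dx":8},
  {"dx":5},
  {"dx":5},
  {"dx":5},
  {"dx":5,"dz":-1},
  {"dx":5,"dz":-1},
])

```text
time_s: 9.15
ee_pos: [564.7, 212.7, 145.1]
ee_rot: [180.0, 0.0, 0.9]
force: [-1.9, 0.2, 0.9]
gripper_width: 59.6
gripper_force: 0.9
```

Request:
drive_effector([
  {"dx":6,"dz":-2},
  {"dx":6,"dz":-2},
  {"dx":6,"dz":-2},
  {"dx":6,"dz":-2},
  {"dx":6,"dz":-2},
  {"dx":6,"dz":-2},
  {},
])

```text
time_s: 9.85
ee_pos: [601.9, 213.2, 157.1]
ee_rot: [-180.0, -0.1, 0.9]
force: [-0.8, -0.1, -0.3]
gripper_width: 60.1
gripper_force: 0.2
```

Request:
drive_effector([
  {"dx":6,"dz":-2},
  {"dx":6,"dz":-2},
  {"dx":6,"dz":-2},
  {"dx":6,"dz":-1},
  {"dx":6,"dz":-1},
  {"dx":6,"dz":-1},
  {},
])

```text
time_s: 10.55
ee_pos: [637.7, 213.8, 165.9]
ee_rot: [-180.0, -0.1, 0.9]
force: [-0.2, 1.0, 0.1]
gripper_width: 59.9
gripper_force: 0.0
```

Request:
drive_effector([
  {"dx":5,"dz":-1},
  {"dx":5,"dz":-1},
  {"dx":5},
  {"dx":5},
  {"dx":5},
  {"dx":5},
  {"dx":5},
  {"dx":5},
])

```text
time_s: 11.35
ee_pos: [677.1, 214.4, 167.9]
ee_rot: [180.0, -0.0, 0.9]
force: [0.3, 0.2, -0.3]
gripper_width: 60.1
gripper_force: 0.1
```

Request:
drive_effector([
  {"dx":2},
  {"dx":2},
  {"dx":2},
  {},
  {},
  {},
  {},
  {},
])

```text
time_s: 12.15
ee_pos: [682.6, 214.5, 168.0]
ee_rot: [180.0, -0.0, 0.9]
force: [0.1, 0.6, 0.5]
gripper_width: 59.6
gripper_force: 0.0
```

Request:
drive_effector([
  {"dx":-10},
  {"dx":-25},
  {"dx":-30},
  {"dx":-30},
  {"dx":-30},
  {"dx":-30},
  {"dx":-30},
  {},
])

```text
time_s: 12.95
ee_pos: [493.2, 211.0, 168.2]
ee_rot: [180.0, 0.2, 1.0]
force: [1.0, -0.6, 0.5]
gripper_width: 60.2
gripper_force: 0.0
```

```bash
python3 - <<'E'
from h import *
t=env.grab_frame("side");u=env.grab_frame("top")
cv2.imwrite('pics/s6.png',np.hstack([cv2.resize(t[110:290,270:430],(400,450)),cv2.resize(u[130:310,170:370],(400,450))]))
E
```

```text
(no output)
```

View pics/s6.png

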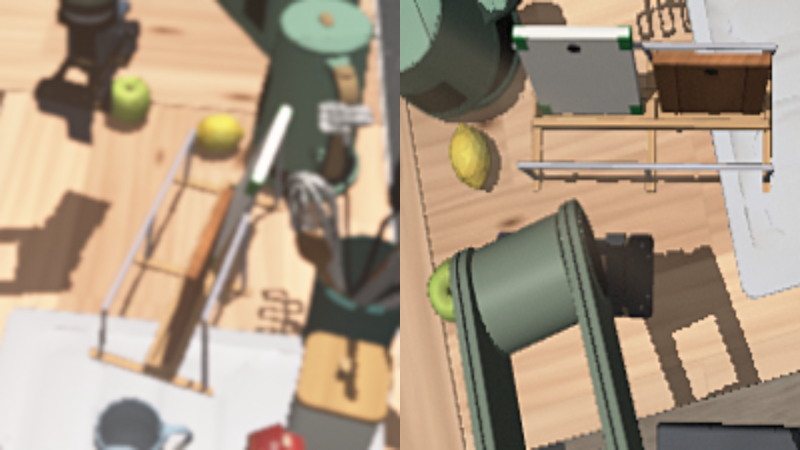

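Both boards lean back, but the white board's top (right panel row ~30) is further back than the wood's (row ~58). Measuring both leans.

```bash
python3 - <<'E'
from h import *
u=env.grab_frame("top")
cv2.imwrite('pics/t7.png',cv2.resize(u[130:190,218:368],(800,320),interpolation=cv2.INTER_CUBIC))
f=lambda u,v:(170+u/2.5,130+v/2.5)
for k,p in[("wh top",(575,30)),("wd top",(712,57))]:
  for z in(200,208): print(k,z,onz("top",f(*p),z).round(1))
# predicted end-face middles and front-face foot lines for given lean
for y,n in((236,"wh"),(60,"wd")):
  for a in(5,10,13,16,20,25):
    s,c=np.sin(np.radians(a)),np.cos(np.radians(a))
    hole=proj("top",(684+175*s-7*c,y,10+175*c+7*s));top=proj("top",(684+200*s,y,10+200*c))
    print(n,a,"top",((top-[218,130])*5.333).round(),"hole",((hole-[218,130])*5.333).round())
E
```

```text
wh top 200 [ 746.8 -126.1  200. ]
wh top 208 [ 745.  -124.6  208. ]
wd top 200 [ 723.4 -265.1  200. ]
wd top 208 [ 721.8 -262.5  208. ]
wh 5 top [197. 136.] hole [205. 164.]
wh 10 top [199. 100.] hole [206. 133.]
wh 13 top [201.  80.] hole [208. 115.]
wh 16 top [203.  60.] hole [209.  97.]
wh 20 top [205.  34.] hole [211.  75.]
wh 25 top [209.   4.] hole [214.  48.]
wd 5 top [574. 145.] hole [573. 173.]
wd 10 top [574. 109.] hole [574. 142.]
wd 13 top [575.  88.] hole [574. 124.]
wd 16 top [576.  68.] hole [575. 106.]
wd 20 top [576.  43.] hole [575.  83.]
wd 25 top [577.  13.] hole [576.  56.]
```

View pics/t7.png

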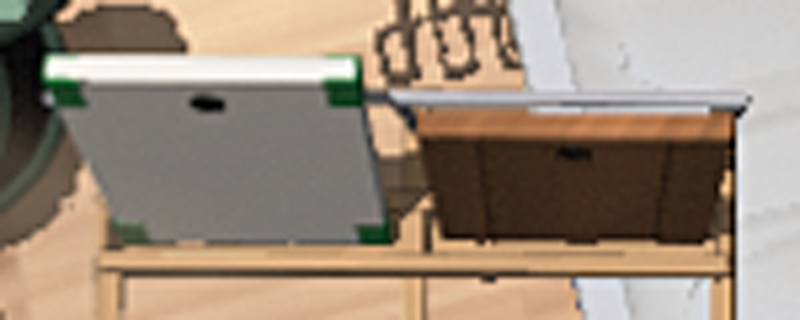

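The white board matches about 15° (hole at crop (207,102), as predicted for 15–16°), so it rests on the rail. The wood board's hole at (574,153) and top at row 122 match only about 8°, so it has stuck short of the rail. I'll go back and push it gently the rest of the way.

Request:
drive_effector([
  {"dy":30},
  {"dy":32},
  {"dy":32},
  {"dy":32},
  {"dy":24},
  {},
])

```text
time_s: 13.7
ee_pos: [501.3, 59.0, 167.9]
ee_rot: [180.0, -0.0, 0.7]
force: [0.7, -0.7, -0.7]
gripper_width: 60.2
gripper_force: 0.0
```

Request:
drive_effector([
  {"dx":30},
  {"dx":30},
  {"dx":30},
  {"dx":30},
  {"dx":30},
  {"dx":20},
  {"dx":5},
  {},
])

```text
time_s: 14.5
ee_pos: [675.5, 64.9, 167.0]
ee_rot: [-180.0, 0.1, 0.9]
force: [-0.4, 0.1, 0.2]
gripper_width: 60.0
gripper_force: 0.0
```

Request:
drive_effector([
  {"dx":3},
  {"dx":3},
  {"dx":3},
  {},
])

```text
time_s: 14.9
ee_pos: [684.2, 64.6, 168.2]
ee_rot: [180.0, -0.0, 0.9]
force: [1.2, -0.3, -0.1]
gripper_width: 59.8
gripper_force: 0.0
```

Request:
drive_effector([
  {"dx":3},
  {"dx":3},
  {"dx":2},
  {},
])

```text
time_s: 15.3
ee_pos: [692.4, 64.6, 167.8]
ee_rot: [180.0, -0.0, 0.9]
force: [-0.5, 0.6, 0.5]
gripper_width: 60.4
gripper_force: 0.0
```

Request:
drive_effector([
  {"dx":3},
  {"dx":2},
  {},
])

```text
time_s: 15.6
ee_pos: [697.4, 64.8, 167.9]
ee_rot: [180.0, -0.0, 0.9]
force: [-0.2, -0.3, 0.2]
gripper_width: 59.7
gripper_force: 0.0
```

Request:
drive_effector([
  {"dx":2},
  {"dx":2},
  {},
])

```text
time_s: 15.9
ee_pos: [701.4, 64.8, 167.9]
ee_rot: [180.0, -0.0, 0.9]
force: [-0.3, -0.3, 0.6]
gripper_width: 59.8
gripper_force: 0.0
```

Request:
drive_effector([
  {"dx":2},
  {},
  {},
])

```text
time_s: 16.2
ee_pos: [703.1, 64.8, 167.9]
ee_rot: [180.0, 0.0, 0.9]
force: [0.7, -0.3, -0.3]
gripper_width: 60.0
gripper_force: 0.0
```

Request:
drive_effector([
  {"dx":-10},
  {"dx":-25},
  {"dx":-30},
  {"dx":-30},
  {"dx":-30},
  {"dx":-30},
  {"dx":-40},
  {},
])

```text
time_s: 17.0
ee_pos: [501.7, 61.4, 167.6]
ee_rot: [180.0, 0.3, 1.0]
force: [-0.3, -0.5, 0.3]
gripper_width: 60.1
gripper_force: 0.0
```

```bash
python3 - <<'E'
from h import *
u=env.grab_frame("top");cv2.imwrite('pics/t8.png',u);g=cv2.cvtColor(u,cv2.COLOR_BGR2GRAY)
old=cv2.imread('pics/s6.png')
b=u.astype(int)
for c in(316,325,334):print(c,[tuple(b[r,c]) for r in range(140,178,2)])
for x0,x1,n in((245,268,'wh'),(318,334,'wd')):
    w=g[143:168,x0:x1];m=w<45;ys,xs=np.nonzero(m);print(n,m.sum(),(np.mean(xs)+x0-218)*5.333,(np.mean(ys)+13)*5.333)
E
```

```text
316 [(np.int64(126), np.int64(127), np.int64(132)), (np.int64(67), np.int64(105), np.int64(158)), (np.int64(75), np.int64(115), np.int64(169)), (np.int64(28), np.int64(45), np.int64(68)), (np.int64(34), np.int64(53), np.int64(76)), (np.int64(31), np.int64(48), np.int64(74)), (np.int64(34), np.int64(52), np.int64(76)), (np.int64(31), np.int64(48), np.int64(73)), (np.int64(32), np.int64(51), np.int64(76)), (np.int64(31), np.int64(48), np.int64(73)), (np.int64(36), np.int64(52), np.int64(75)), (np.int64(34), np.int64(52), np.int64(75)), (np.int64(34), np.int64(51), np.int64(76)), (np.int64(32), np.int64(48), np.int64(72)), (np.int64(29), np.int64(47), np.int64(73)), (np.int64(33), np.int64(50), np
[... 1213 characters left out ...]
np.int64(79)), (np.int64(34), np.int64(54), np.int64(80)), (np.int64(38), np.int64(56), np.int64(82)), (np.int64(34), np.int64(52), np.int64(79)), (np.int64(36), np.int64(54), np.int64(81)), (np.int64(38), np.int64(54), np.int64(81)), (np.int64(34), np.int64(52), np.int64(78)), (np.int64(35), np.int64(54), np.int64(80)), (np.int64(34), np.int64(53), np.int64(78)), (np.int64(35), np.int64(53), np.int64(79)), (np.int64(36), np.int64(51), np.int64(77)), (np.int64(30), np.int64(48), np.int64(72)), (np.int64(28), np.int64(47), np.int64(70)), (np.int64(31), np.int64(47), np.int64(69)), (np.int64(45), np.int64(60), np.int64(75))]
wh 12 206.20933333333343 102.21583333333335
wd 20 573.03085 102.12695
```

Wood's hole is now at row ~104 and its top at row ~72, giving about 16° lean on the rail. White is unchanged at about 15°. A last stability and bystander check before handing in.

Request:
drive_effector([
  {"dx":-20,"dz":-20},
  {"dx":-20,"dz":-20},
  {},
  {},
  {},
  {},
  {},
  {},
])

```text
time_s: 17.85
ee_pos: [468.3, 61.0, 207.4]
ee_rot: [180.0, 0.1, 0.9]
force: [-0.5, -0.2, -0.5]
gripper_width: 59.9
gripper_force: 0.0
```

```bash
python3 - <<'E'
from h import *
u=env.grab_frame("top");a=cv2.imread('pics/t8.png');o=cv2.imread('pics/top0.png')
d=lambda p,q,r0,r1,c0,c1:(cv2.absdiff(p,q)[r0:r1,c0:c1].max(2)>40).sum()
print("boards still",d(a,u,135,185,220,362),"mug/jar/tin",d(o,u,140,240,380,480),"lemon",d(o,u,175,208,190,218),"kettle",d(o,u,100,170,140,225),"apple",d(o,u,228,262,180,215))
E
```

```text
boards still 0 mug/jar/tin 0 lemon 0 kettle 0 apple 0
```

```bash
python3 -c "
from workcell import env
print(env.job_done())"
```

```text
the job is handed in; nothing more can be done
None
```

Both boards now lean back about 15–16° on the rear rail with their feet in their own bays; the wood board needed a second gentle push, nothing around the rack moved, and the job was handed in at about 18 s.

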